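# Empty the spacer box into the tray

### The arm

A 7-joint arm with a two-finger parallel gripper is mounted at the origin on the work surface. World frame = base frame: x ahead of the robot, y to its left, z up, the work surface at z = 0. Lengths are in m, angles in rad, forces in N, time in s.
With the tool pointing down it reaches from about 0.4 to 0.85 m from the base axis. Payload 4.5 kg.
Tool frame: the origin (TCP) lies on the centre line of the jaws, within the pads' length; the fingertips stand 8 mm ahead of it and the grasp point (between the pads) lies 11 mm behind it; z points along the fingers, x is the direction in which the jaws open and shut, and the axes are right-handed (so a half turn about z gives the same grasp; the last joint's range is limited). The gripper opens to 88 mm and grips with 3 to 60 N. Pads are 18 mm wide; open, the fingers measure 123 mm over their backs; the gripper's body (75 mm by 187 mm) begins 45 mm behind the grasp point.
Start: joints at [1.2, 0.689, -0.195, 1.565, 0.157, 0.902, -0.215], TCP at [0.246, -0.574, 0.247] pointing down, gripper open.
Joint ranges: [-3.01, 3.01], [-0.46, 2.08], [-1.47, 1.51], [0.13, 2.56], [-1, 4.14], [0.04, 2.09], [-2.66, 2.66]. Speed limits (rad/s): [2.57, 2.57, 3.14, 3.14, 3.14, 3.14, 3.14].

### API

Orientations are given as a unit quaternion [x, y, z, w].
In Python, from plant import r gives the robot as it stands.
- The arm moves only by the shell command python3 -m pendant 'ROWS' [FORCE]. ROWS is JSON, a list of rows, each a list of 3 entries, a list of its own where there are three numbers: the turn, a rotation vector about the tool's x, y, z in rad, then the shift along the tool's x, y, z in m, then the opening, from 0 (shut) to 1 (fully open). In form: [[[wx, wy, wz], [tx, ty, tz], claw], ...]. A call has 1 to 10 rows; each row is the pose to reach, as a shift and turn from the pose commanded when the call began, along the tool's axes at that moment; what a row does not reach only later rows make up. A row lasts 1/10 s, in which the tool goes at most 50 mm and 8.59 degrees, less where a joint would pass 70% of its speed; a pose out of reach is approached as far as the arm can. A call with a gripper value outside its range is refused whole. The fingers move at their own pace and stop on an object; FORCE is the grip in N (left out, the last holds). Time passes only in rows, so rows that repeat a pose let the fingers close. It gives the time, the measured TCP pose, the force and the opening at its end, in the units of the state.
- r.get_state(): the state, without advancing time (a new reading comes with each control period).
- r.snapshot(name): name is "scene" or "top" or "wrist"; returns a dict with "image" (420x560x3 uint8, red, green, blue), "mtx" (3x3 intrinsics, pixels), "R" (3x3) and "t" (3): a world point X has camera coordinates R X + t; the wrist camera has in their place "T_tool_cam" (4x4, takes a point from camera to tool coordinates, whose origin is the TCP and whose axes are the tool frame's). Camera axes: x right, y down, z forward; pixel columns grow to the right and rows downward; lengths in m; the calibration is good to about 2 mm. A picture is of the moment at which its call begins: read the wrist's pose just before it. There is no depth.
- r.finish_job(): hands the job in, once; it reports no verdict.
The state is a dict: "clock": time; "q": joint angles; "qd": joint speeds; "joint_torque": joint torques, N m; "tool_pos": TCP position; "eef_rot": TCP orientation; "contact_force": force on the tool from outside, world axes, zero at the start; "moment": the same for the moment, N m; "opening": opening from 0.0 (shut) to 1.0 (fully open).
Only numpy, scipy, OpenCV 4.12 (cv2) and the standard library are available. Lean on these libraries where they do the work, as an engineer would, in place of code of your own. Each camera call takes 0.05 s, during which the arm holds its last target. There are 200 camera calls.

### The job

Empty the lidded tipping box of its five brass spacers into the black tray: bring the tray in front of the stand, under the box's pouring lip, and swing the lid fully back until it stays past its detent; only then tip the box forward with the crank on its side until every spacer has run out into the tray. Let the box back down level with its lid left fully open and the tray flat on the bench holding all five spacers, and leave the other things on the bench where they are.

Things in the scene. Friction and masses are not known exactly. Their poses are not given: they have to be found in the camera images.
- tip_stand: tipping stand screwed to the bench: steel base plate 157 x 172 x 10 mm, two black uprights 131 mm high, and a grey lidded box hung between them on trunnions. Origin: on the bench, right below the middle of the trunnion axis (100 mm up, along y); x to the stand's back, y to its left (crank side), z up. Base plate: x = 13 to 170, y = -86 to 86 mm; the bench in front of it is free for the tray
- hopper (a joint): tilt of the box, rad: 0 = level on its rear stop; grows as it tips forward (top towards the stand's -x) to the stop at 1.92. Needs 2 to 5 N at the crank handle; let go, a spring swings it back to level in about 1 s. With the lid open the spacers start to leave at 1.2 to 1.6 and have all run out after about 1 s at 1.8 or more
- hopper_pivot (a point): middle of the trunnion axis, 100 mm above the bench; turns with the box; axes are the stand's when the box is level. Box inside: 84 mm wide, 60 mm deep, floor 80 mm and rim 140 mm above the bench; its front wall slopes outward to the pouring lip. The uprights (x = 15 to 35 mm of the stand) and bearing blocks stand 52 to 72 mm either side of the middle, the crank arm 78 to 86 mm to the left
- pour_lip (a point): middle of the pouring lip, on the box's front rim: 34 mm in front of (-x) and 40 mm above the trunnion axis when level; 26 mm in front and 45 mm below when fully tipped. The spacers then land 20 to 100 mm in front of the trunnion axis, within 50 mm of the middle plane: the tray belongs there, pushed up near the base plate, its middle at about y = 0 of the stand
- crank_grip (a point): middle of the crank's black handle, left of the box: a bar 14 mm in diameter, 56 mm long along y; the 8 mm flat arm that carries it begins 28 mm to the -y side. It circles the trunnion axis at 110 mm: with the box level it is 55 mm behind (+x) and 95 mm above the axis, fully tipped 108 mm in front and 19 mm above. Moves with the box
- lid (a joint): opening of the lid about its hinge on the box's rear rim, rad: 0 = closed, grows as it swings up and back to the stop at 2.35 (fully back). An over-centre spring makes a detent at 1.75: short of it the lid is pulled shut (0.2 N m up to half open, some 1.5 N at the tab); past it the lid snaps to the stop and is held there even while the box is tipped
- lid_hinge (a point): middle of the hinge axis (along y); box level: 100 mm behind (+x) the trunnion axis, 143 mm above the bench. The lid is a flat grey frame with a clear window, 92 mm wide, 5 mm thick, mid-plane through the hinge axis, reaching 138 mm from it, then the tab
- lid_tab (a point): middle of the front edge of the lid's thumb tab, at mid thickness, 160 mm from the hinge axis; the tab is 44 mm wide (y), 5 mm thick, stands out 26 mm beyond the box's lip with free air below it, so that a fingertip can go under and lift. Closed: x to the hinge, z up; turns with the lid
- tray: open black plastic tray, 130 mm (its x) x 160 mm (its y), 32 mm high, walls 8 mm, floor 8 mm, about 0.35 kg, loose on the bench; origin under its centre
- spacer1: one of five brass hexagonal spacers, 12 mm across flats, 30 mm long along its own x, 25 g; starts lying in the box; origin 6 mm from its axis, in the middle of its length, under it as first laid
- spacer2: one of five brass hexagonal spacers, 12 mm across flats, 30 mm long along its own x, 25 g; starts lying in the box; origin 6 mm from its axis, in the middle of its length, under it as first laid
- spacer3: one of five brass hexagonal spacers, 12 mm across flats, 30 mm long along its own x, 25 g; starts lying in the box; origin 6 mm from its axis, in the middle of its length, under it as first laid
- spacer4: one of five brass hexagonal spacers, 12 mm across flats, 30 mm long along its own x, 25 g; starts lying in the box; origin 6 mm from its axis, in the middle of its length, under it as first laid
- spacer5: one of five brass hexagonal spacers, 12 mm across flats, 30 mm long along its own x, 25 g; starts lying in the box; origin 6 mm from its axis, in the middle of its length, under it as first laid
- multimeter: orange and black hand multimeter lying on its back, 145 x 72 x 34 mm, origin under its centre, x along its length; bystander
- circuit_board: blue circuit board 85 x 52 mm on short feet, 16 mm high in all, origin under its centre; bystander
- solder_reel: black reel of solder standing on its flange, 60 mm across, 45 mm high, origin under its centre; bystander
- flux_bottle: amber bottle with a white cap, 42 mm across, 85 mm high, origin under its centre; bystander
- screwdriver: black-handled screwdriver lying along its own x, 170 mm long, 26 mm thick at the handle, origin under its centre; bystander
- tweezers: steel tweezers lying flat, 126 mm long along their own x, 6 mm thick, origin under their centre; bystander
- tip_cleaner: steel tin of brass wool, 68 mm across, 41 mm high, origin under its centre; bystander
Mind the look-alikes: they are no part of the job. Leave any orange look-alike of the tray alone.

How it is judged:
On the way, in this order (a step that is already met when the one before it is completed fails the run):
1. the lid is fully back past its detent (above 2.1 rad) while the box is level (below 0.15 rad) (value of joint lid above 2.1 rad and value of joint hopper below 0.15 rad), for 0.2 s.
2. the box is tipped well forward (above 1.3 rad) with its lid fully back (value of joint lid above 2.1 rad and value of joint hopper above 1.3 rad), for 0.1 s.
At the end, for the whole second after the job is handed in: box level again (below 0.08 rad), lid fully back (above 2.1 rad); tray flat on the bench (raised under 6 mm, tilted under 0.08 rad); all five spacers lie still inside it (origins within 57 mm in x and 72 mm in y of its middle, under 40 mm above its underside) (value of joint hopper below 0.08 rad and value of joint lid above 2.1 rad and height (world z) of tray below 0.006 m and angle between tray's own z axis and vertical below 0.08 rad and linear speed of tray below 0.02 m/s and x of spacer1 in the frame of tray between -0.057 and 0.057 m and y of spacer1 in the frame of tray between -0.072 and 0.072 m and z of spacer1 in the frame of tray between 0 and 0.04 m and linear speed of each of spacer1, spacer2, spacer3, spacer4, spacer5 below 0.03 m/s and x of spacer2 in the frame of tray between -0.057 and 0.057 m and y of spacer2 in the frame of tray between -0.072 and 0.072 m and z of spacer2 in the frame of tray between 0 and 0.04 m and x of spacer3 in the frame of tray between -0.057 and 0.057 m and y of spacer3 in the frame of tray between -0.072 and 0.072 m and z of spacer3 in the frame of tray between 0 and 0.04 m and x of spacer4 in the frame of tray between -0.057 and 0.057 m and y of spacer4 in the frame of tray between -0.072 and 0.072 m and z of spacer4 in the frame of tray between 0 and 0.04 m and x of spacer5 in the frame of tray between -0.057 and 0.057 m and y of spacer5 in the frame of tray between -0.072 and 0.072 m and z of spacer5 in the frame of tray between 0 and 0.04 m); the robot touches nothing.
It fails at once if the box is tipped (more than 0.3 rad) while its lid is not fully back past the detent (below 1.9 rad) (value of joint hopper above 0.3 rad and value of joint lid below 1.9 rad).
It fails at once if a bystander is pushed out of its place (more than 30 mm) or one that stands is knocked over (distance of any of multimeter, circuit_board, solder_reel, flux_bottle, screwdriver, tweezers, tip_cleaner from where it was at the start of the episode above 0.03 m or angle between any of solder_reel, flux_bottle, tip_cleaner's own z axis and vertical above 0.5 rad).
It also fails if it takes over 64 s, if anything falls off the work surface, if the arm or the gripper's body presses on something with over 40 N, if the wrist force passes 120 N, or if a joint passes its speed limit or range.

## Working session

There is one attempt and no reset: what is moved stays moved. The work goes in short steps, Python scripts to look and compute and a shell command to move; the robot and the scene stay as the last step left them, time stands still between calls to the robot, and variables do not carry over. Pictures are saved under pics/ and viewed, about 8 in all and at most 12, crops included, and the job is handed in when it is done.

```bash
mkdir -p pics; ls; python3 - <<'E'
from plant import r
import cv2,numpy as np
for n in("scene","top"):
    s=r.snapshot(n); cv2.imwrite(f"pics/{n}0.png",s["image"][:,:,::-1]); print(n,s["mtx"],s["R"],s["t"])
print(r.get_state())
E
```

```text
pics
scene [[443.25680424   0.         282.77580195]
 [  0.         443.25680424 210.43078221]
 [  0.           0.           1.        ]] [[ 0.74894652  0.66259731  0.00662726]
 [ 0.54752278 -0.61318034 -0.56941082]
 [-0.37322637  0.43008683 -0.8220264 ]] [-0.44536349 -0.21005131  1.27067828]
top [[544.75275469   0.         282.31493025]
 [  0.         544.75275469 209.74806827]
 [  0.           0.           1.        ]] [[-0.01586268 -0.99954512 -0.02564997]
 [-0.98873076  0.01949999 -0.14842923]
 [ 0.14886188  0.02300643 -0.98859033]] [0.05459843 0.56620976 1.31371599]
{'clock': 0.1, 'q': array([ 1.19982164,  0.68989972, -0.19453152,  1.56621146,  0.15728726,
        0.90252481, -0.2150971 ]), 'qd': array([ 0.00057206, -0.00085215, -0.00116247, -0.00294643,  0.00098343,
       -0.00102152,  0.00135457]), 'joint_torque': array([-3.33225267e-03, -5.28498781e+01, -1.27159562e+00, -1.53837848e+01,
       -5.26098988e-02,  2.00444330e-03,  4.65393373e-05]), 'tool_pos': array([ 0.24588404, -0.57400248,  0.24599838]), 'eef_rot': array([ 8.34829665e-01, -5.50507718e-01, -7.17844711e-04, -4.09859583e-04]), 'contact_force': array([ 0.33035179, -0.45665167,  0.44453602]), 'moment': array([-0.02836788,  0.05297742, -0.0055378 ]), 'opening': 0.9983766642315363}
```

View pics/top0.png

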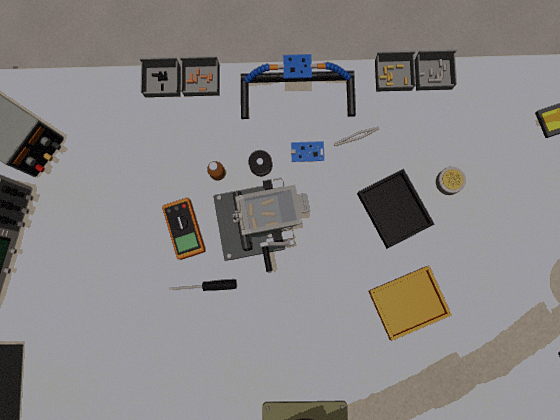

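View pics/scene0.png

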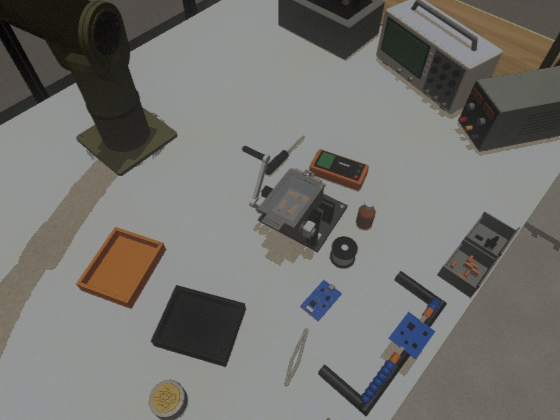

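```bash
python3 - <<'E'
import cv2,numpy as np
a=cv2.imread("pics/top0.png")
c=cv2.resize(a[160:290,200:330],None,fx=6,fy=6,interpolation=cv2.INTER_CUBIC)[:600]
c=cv2.resize(a[165:280,205:320],(600,600),interpolation=cv2.INTER_CUBIC)
cv2.imwrite("pics/c1.png",c)
hsv=cv2.cvtColor(a,cv2.COLOR_BGR2HSV)
m=((a.max(2)<75)*255).astype(np.uint8); m[:, :350]=0;m[:160]=0;m[255:]=0;m[:,440:]=0
cs,_=cv2.findContours(m,0,2);c=max(cs,key=cv2.contourArea);print(cv2.contourArea(c),cv2.minAreaRect(c),cv2.boxPoints(cv2.minAreaRect(c)), cv2.approxPolyDP(cv2.convexHull(c),5,True)[:,0])
E
```

```text
3269.0 ((394.77642822265625, 208.16139221191406), (64.21857452392578, 53.566993713378906), 61.60697937011719) [[355.9463  192.65065]
 [403.06952 167.17863]
 [433.60657 223.67213]
 [386.48334 249.14415]] [[403 169]
 [433 224]
 [386 248]
 [357 193]]
```

View pics/c1.png

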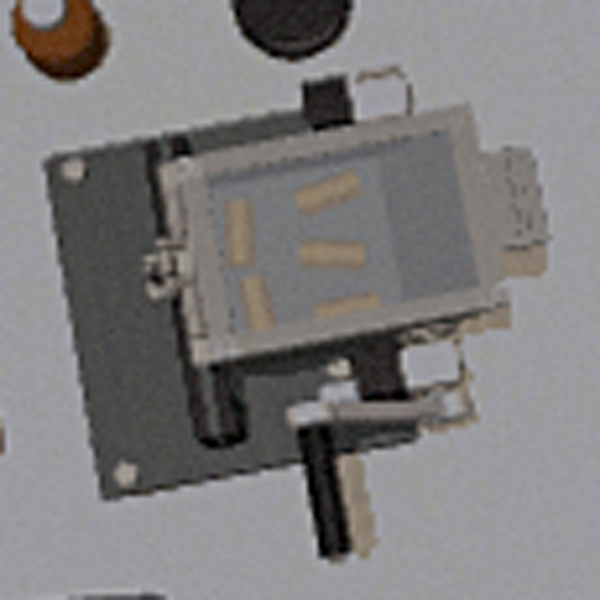

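```bash
cat > h.py <<'E'
import numpy as np,cv2
from scipy.optimize import least_squares
from plant import r
CAM={"top":(np.array([[544.75275469,0,282.31493025],[0,544.75275469,209.74806827],[0,0,1]]),np.array([[-0.01586268,-0.99954512,-0.02564997],[-0.98873076,0.01949999,-0.14842923],[0.14886188,0.02300643,-0.98859033]]),np.array([0.05459843,0.56620976,1.31371599])),
"scene":(np.array([[443.25680424,0,282.77580195],[0,443.25680424,210.43078221],[0,0,1]]),np.array([[0.74894652,0.66259731,0.00662726],[0.54752278,-0.61318034,-0.56941082],[-0.37322637,0.43008683,-0.8220264]]),np.array([-0.44536349,-0.21005131,1.27067828]))}
def proj(X,cam="top"):
    K,R,t=CAM[cam]; p=(np.atleast_2d(X)@R.T+t)@K.T; return p[:,:2]/p[:,2:]
def unproj(uv,z,cam="top"):
    K,R,t=CAM[cam]; d=R.T@np.linalg.solve(K,[*uv,1]); o=-R.T@t; return o+d*(z-o[2])/d[2]
def W(P,s):
    x,y,a=s; P=np.atleast_2d(np.array(P,float)); c,n=np.cos(a),np.sin(a)
    return np.c_[x+c*P[:,0]-n*P[:,1],y+n*P[:,0]+c*P[:,1],P[:,2]]
def fit(P,uv,s0,cam="top"):
    f=least_squares(lambda s:(proj(W(P,s),cam)-uv).ravel(),s0,loss="soft_l1"); return f.x,f.fun.reshape(-1,2)
E
python3 - <<'E'
from h import *
P=np.array([(170,-86,10),(170,86,10),(-38,-46,145.5),(-60,-22,145.5),(-60,22,145.5),(55,114,195),(55,142,195)])/1e3
uv=np.array([(45,158),(105,500),(470,105),(530,148),(545,245),(326,490),(338,553)])/(600/115)+[205,165]
s,e=fit(P,uv,[.55,.1,np.pi/2]); print(s,e.round(1))
for n,p in dict(grip=(.055,.114,.195),tipped=(-.108,.114,.119),tab=(-.06,0,.143),hinge=(.1,0,.143),traytgt=(-.06,0,0),platefront=(.013,0,.01)).items(): print(n,W(p,s).round(4))
c=np.array([[403,169],[433,224],[386,248],[357,193]])+.0
for q in c: print(unproj(q,.032).round(3))
T=np.array([(.065,-.08,.032),(.065,.08,.032),(-.065,.08,.032),(-.065,-.08,.032)])
best=min((fit(T,np.roll(c,k,0),[.6,-.2,a]) for k in range(4) for a in(0.5,-1,-2.5,2)),key=lambda r:abs(r[1]).sum()); print(best)
E
```

```text
[0.557679   0.04050835 1.74152805] [[-0.5 -0.1]
 [-0.7  0.2]
 [ 0.3 -0.3]
 [ 0.2 -0.3]
 [ 1.  -0.4]
 [-0.1  0.2]
 [-0.1  0.8]]
grip [[0.436  0.0753 0.195 ]]
tipped [[ 0.4637 -0.0853  0.119 ]]
tab [[ 0.5679 -0.0186  0.143 ]]
hinge [[0.5407 0.1391 0.143 ]]
traytgt [[ 0.5679 -0.0186  0.    ]]
platefront [[0.5555 0.0533 0.01  ]]
[ 0.667 -0.262  0.032]
[ 0.526 -0.329  0.032]
[ 0.468 -0.21   0.032]
[ 0.608 -0.144  0.032]
(array([ 0.56761241, -0.20592284, -2.10671323]), array([[  4.4512666 ,   0.90015362],
       [ 63.69970786,   0.44445611],
       [-28.15486999,  -0.50448216],
       [-88.75374545,  -0.89854738]]))
```

```bash
cat >> h.py <<'E'
from scipy.spatial.transform import Rotation as Ro
S=np.array([0.5577,0.0405,1.7415])
def pose(p,head,tilt=0):
    "tool x along world heading 'head', z down leaning by tilt towards head+90deg"
    x=np.array([np.cos(head),np.sin(head),0]); d=np.array([-np.sin(head),np.cos(head),0])
    z=np.array([0,0,-1])*np.cos(tilt)+d*np.sin(tilt)
    return np.array(p,float),Ro.from_matrix(np.c_[x,np.cross(z,x),z])
def delta(p,R,p0=None,R0=None):
    s=r.get_state()
    if p0 is None: p0,R0=s["tool_pos"],Ro.from_quat(s["eef_rot"])
    print("turn",(R0.inv()*R).as_rotvec().round(3),"shift",R0.inv().apply(p-p0).round(4))
E
python3 - <<'E'
from h import *
c=np.array([[403,169],[433,224],[386,248],[357,193]])+.0
T=np.array([(.065,-.08,.032),(-.065,-.08,.032),(-.065,.08,.032),(.065,.08,.032)])
b=min((fit(T,np.roll(c,k,0),[.567,-.236,2.02]) for k in range(4)),key=lambda r:abs(r[1]).sum()); print(b)
t=b[0]; h=t[2]-np.pi/2; g=W((-.044,.076,.024),t)[0]
print(g); A=pose(g+[0,0,.09],h,.26); B=pose(g,h,.26)
delta(*A); delta(*B,*A)
s=(*W((-.060,0,0),S)[0][:2],S[2]); g2=W((-.044,.076,.024),s)[0]
C=pose(g2,S[2]-np.pi/2,.26); delta(*C,*B)
E
```

```text
(array([ 0.56727846, -0.23608108,  2.01619814]), array([[-0.33027696, -1.50834944],
       [-0.54438432, -0.27118098],
       [ 0.18229056,  0.99390932],
       [ 0.74037044,  0.38240255]]))
[ 0.5176493  -0.30853069  0.024     ]
turn [ 0.2   -0.208 -1.602] shift [-0.1367 -0.3544  0.1322]
turn [0. 0. 0.] shift [0.     0.0231 0.087 ]
turn [0.    0.071 0.265] shift [ 0.0852 -0.2109  0.0561]
```

```bash
python3 -m pendant '[[[0.1,-0.104,-0.8],[-0.0684,-0.1772,0.03],0.4],[[0.1,-0.104,-0.8],[-0.0684,-0.1772,0.03],0.4],[[0.1,-0.104,-0.8],[-0.0684,-0.1772,0.03],0.4],[[0.1,-0.104,-0.8],[-0.0684,-0.1772,0.03],0.4],[[0.1,-0.104,-0.8],[-0.0684,-0.1772,0.03],0.4],[[0.1,-0.104,-0.8],[-0.0684,-0.1772,0.03],0.4],[[0.1,-0.104,-0.8],[-0.0684,-0.1772,0.03],0.4]]' 40
python3 - <<'E'
from h import *
A=pose([.5176,-.3085,.114],2.0162-np.pi/2,.26); delta(*A)
E
```

```text
clock: 0.8
tool_pos: [0.3819, -0.4419, 0.216]
eef_rot: [0.981, -0.181, -0.016, -0.069]
contact_force: [0.5, -0.1, -0.2]
opening: 0.406
turn [ 0.1   -0.104 -0.802] shift [ 0.0854 -0.1586  0.119 ]
```

```bash
python3 -m pendant '[[[0.1,-0.104,-0.8],[0.0854,-0.1586,0.119],0.4],[[0.1,-0.104,-0.8],[0.0854,-0.1586,0.119],0.4],[[0.1,-0.104,-0.8],[0.0854,-0.1586,0.119],0.4],[[0.1,-0.104,-0.8],[0.0854,-0.1586,0.119],0.4],[[0.1,-0.104,-0.8],[0.0854,-0.1586,0.119],0.4],[[0.1,-0.104,-0.8],[0.0854,-0.1586,0.119],0.4],[[0.1,-0.104,-0.8],[0.0854,-0.1586,0.119],0.4]]'
python3 - <<'E'
from h import *
print(r.get_state()["q"].round(2))
delta(*pose([.5176,-.3085,.024],2.0162-np.pi/2,.26))
w=r.snapshot("wrist");cv2.imwrite("pics/w1.png",w["image"][:,:,::-1])
E
```

```text
clock: 1.5
tool_pos: [0.518, -0.308, 0.1137]
eef_rot: [0.967, 0.218, -0.029, -0.126]
contact_force: [-0.3, -0.2, -0.1]
opening: 0.398
[ 0.86  1.   -0.65  1.5   0.43  1.01  0.57]
turn [ 0.     0.    -0.002] shift [-0.0005  0.0233  0.0866]
```

View pics/w1.png

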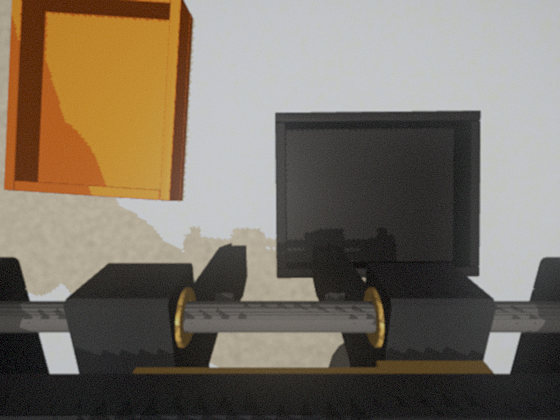

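```bash
python3 -m pendant '[[[0,0,0],[0,0.007,0.03],0.4],[[0,0,0],[0,0.014,0.06],0.4],[[0,0,0],[0,0.0175,0.075],0.4],[[0,0,0],[0,0.020,0.086],0.4],[[0,0,0],[0,0.020,0.086],0],[[0,0,0],[0,0.020,0.086],0],[[0,0,0],[0,0.020,0.086],0],[[0,0,0],[0,0.020,0.086],0],[[0,0,0],[0,0.020,0.086],0],[[0,0,0],[0,0.020,0.086],0]]' 40
python3 - <<'E'
from h import *
# tray target in terms of measured grasp
t=np.array([.5673,-.2361,2.0162]); st=r.get_state(); p=st["tool_pos"]; R=Ro.from_quat(st["eef_rot"])
a=S[2]-t[2]; l=W((-.060,0,0),S)[0]; q=Ro.from_rotvec([0,0,a])
tc=np.array([t[0],t[1],0]); Rn=q*R; pn=l+q.apply(p-tc); print(p,pn); delta(pn,Rn)
# midway without final approach: 30mm short
d=np.array([np.cos(S[2]),np.sin(S[2]),0]); delta(pn-.04*d,Rn)
E
```

```text
clock: 2.55
tool_pos: [0.5178, -0.3063, 0.0275]
eef_rot: [0.967, 0.218, -0.027, -0.125]
contact_force: [0.4, -0.3, 7.0]
opening: 0.082
[ 0.51776703 -0.30631614  0.02754883] [ 0.50117004 -0.0727752   0.02754883]
turn [-0.     0.07   0.266] shift [ 0.0853 -0.2109  0.0556]
turn [-0.     0.07   0.266] shift [ 0.0745 -0.1736  0.0458]
```

```bash
python3 -m pendant '[[[0,0,0],[0,-0.0005,-0.002],0],[[0,0.01,0.04],[0.012,-0.03,0.006],0],[[0,0.018,0.07],[0.022,-0.054,0.012],0],[[0,0.026,0.1],[0.032,-0.078,0.018],0],[[0,0.036,0.14],[0.043,-0.103,0.024],0],[[0,0.047,0.18],[0.054,-0.128,0.03],0],[[0,0.06,0.23],[0.064,-0.15,0.036],0],[[0,0.07,0.266],[0.0745,-0.174,0.044],0],[[0,0.07,0.266],[0.08,-0.193,0.049],0],[[0,0.07,0.266],[0.0853,-0.2114,0.0536],0]]' 40
python3 - <<'E'
from h import *
print(r.get_state()["tool_pos"],r.get_state()["contact_force"]); 
s=r.snapshot("top");i=s["image"][:,:,::-1]
w=r.snapshot("scene")["image"][:,:,::-1]
cv2.imwrite("pics/t2.png",np.hstack([cv2.resize(i[160:310,220:370],(400,400)),cv2.resize(w[130:330,180:380],(400,400))]))
E
```

```text
clock: 3.55
tool_pos: [0.4995, -0.0726, 0.0282]
eef_rot: [0.988, 0.083, -0.012, -0.128]
contact_force: [0.8, -1.1, -2.4]
opening: 0.086
[ 0.49953394 -0.07264822  0.02821494] [ 0.77762991 -1.07047161 -2.3701861 ]
```

View pics/t2.png

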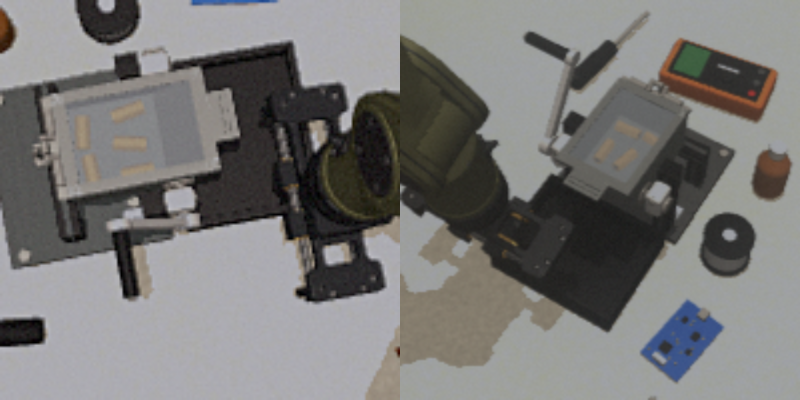

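```bash
python3 - <<'E'
from h import *
print(unproj((330.6,175.75),.032),W((-.125,-.08,.032),S))
E
python3 -m pendant '[[[0,0,0],[0,0,0],0.3],[[0,0,0],[0,0,0],0.4],[[0,0,0],[0,0,0],0.4],[[0,0,0],[0,-0.004,-0.02],0.4],[[0,0,0],[0,-0.004,-0.06],0.4],[[0,0,0],[0,0,-0.11],0.6],[[0,0,0],[0,0,-0.16],1],[[0,0,0],[0,0,-0.2],1],[[0,0,0],[0,0,-0.2],1]]' 25
python3 - <<'E'
from h import *
h=S[2]-np.pi/2
A=pose(W((-.051,0,.22),S)[0],h,0);delta(*A)
# lid tab check
s=r.snapshot("top");cv2.imwrite("pics/t3.png",cv2.resize(s["image"][165:280,205:355][:,:,::-1],(783,600),interpolation=cv2.INTER_CUBIC))
E
```

```text
[ 0.65325757 -0.07871895  0.032     ] [[ 0.65777172 -0.06909312  0.032     ]]
clock: 4.55
tool_pos: [0.5121, -0.1259, 0.2267]
eef_rot: [0.989, 0.082, -0.006, -0.126]
contact_force: [1.0, 0.0, 0.3]
opening: 0.738
turn [-0.253 -0.01  -0.006] shift [ 0.0724 -0.1005  0.0336]
```

View pics/t3.png

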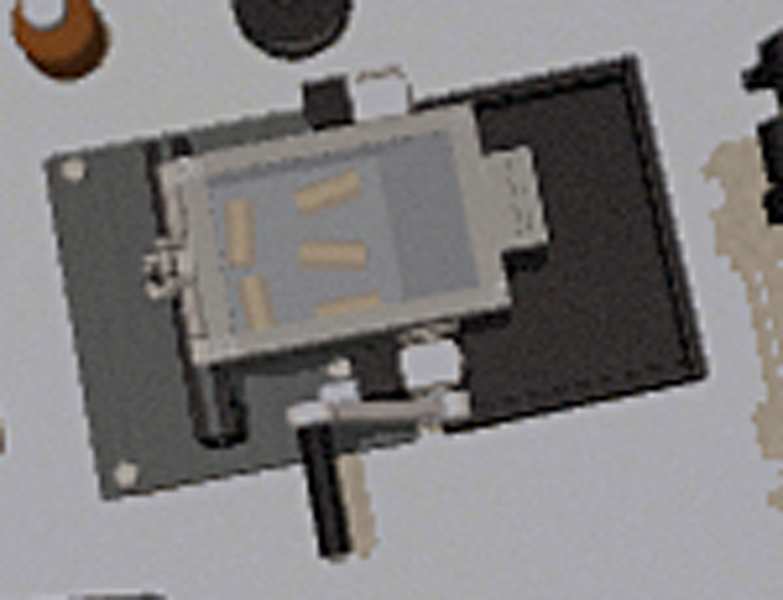

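```bash
python3 - <<'E'
from h import *
for q in((635,60),(707,377)):
    X=unproj(np.array(q)/5.2174+[205,165],.032)[:2]-S[:2]; c,n=np.cos(S[2]),np.sin(S[2]); print((c*X[0]+n*X[1]).round(4),(-n*X[0]+c*X[1]).round(4))
h=S[2]-np.pi/2
A=pose(W((-.052,0,.22),S)[0],h,0);delta(*A)
E
```

```text
-0.1237 -0.0739
-0.1269 0.0837
turn [-0.255 -0.005 -0.005] shift [ 0.0742 -0.099   0.0305]
```

```bash
python3 -m pendant '[[[-0.255,-0.005,-0.005],[0.0742,-0.099,0.0305],1],[[-0.255,-0.005,-0.005],[0.0742,-0.099,0.0305],1],[[-0.255,-0.005,-0.005],[0.0742,-0.099,0.0305],1],[[-0.255,-0.005,-0.005],[0.0742,-0.099,0.0305],1],[[-0.255,-0.005,-0.005],[0.0742,-0.099,0.0305],1],[[-0.255,-0.005,-0.005],[0.0742,-0.099,0.0305],1]]' 25
python3 - <<'E'
from h import *
h=S[2]-np.pi/2
st=r.get_state();A=pose(W((-.052,0,.146),S)[0],h,0);delta(*A)
w=r.snapshot("wrist");T=w["T_tool_cam"]
# project tab corners in wrist image
Tw=np.eye(4);Tw[:3,:3]=Ro.from_quat(st["eef_rot"]).as_matrix();Tw[:3,3]=st["tool_pos"]
M=np.linalg.inv(Tw@T)
im=w["image"][:,:,::-1].copy()
for p in W([(-.06,-.022,.1455),(-.06,.022,.1455),(-.038,-.046,.1455),(-.038,.046,.1455)],S):
    c=w["mtx"]@(M@[*p,1])[:3]; c=c[:2]/c[2]; print(c.round()); cv2.circle(im,tuple(int(v) for v in c),4,(0,0,255),1)
cv2.imwrite("pics/w4.png",im)
E
```

```text
clock: 5.2
tool_pos: [0.5634, -0.0105, 0.2164]
eef_rot: [0.996, 0.086, -0.004, -0.001]
contact_force: [-1.3, 0.3, -0.6]
opening: 0.998
turn [-0.002  0.008  0.002] shift [0.0036 0.001  0.0704]
[315. 233.]
[256. 233.]
[349. 205.]
[222. 205.]
```

View pics/w4.png

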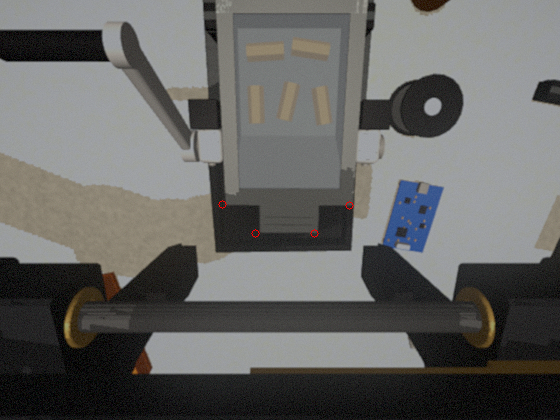

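```bash
python3 -m pendant '[[[0,0,0],[0.0066,0.001,0.03],1],[[0,0,0],[0.0066,0.001,0.055],1],[[0,0,0],[0.0066,0.001,0.07],1],[[0,0,0],[0.0066,0.001,0.07],0.3],[[0,0,0],[0.0066,0.001,0.07],0.3],[[0,0,0],[0.0066,0.001,0.07],0.3],[[0,0,0],[0.0066,0.001,0.07],0.3],[[0,0,0],[0.0066,0.001,0.07],0.3]]' 30
python3 - <<'E'
from plant import r
s=r.get_state();print(s["contact_force"],s["moment"])
import numpy as np
for t in np.arange(.1,2.01,.1): print(round(t,2),(-.152*(1-np.cos(t))).round(4),(-.152*np.sin(t)).round(4))
E
```

```text
clock: 6.05
tool_pos: [0.5712, -0.0082, 0.1484]
eef_rot: [0.996, 0.087, -0.002, -0.001]
contact_force: [0.2, 0.4, 0.1]
opening: 0.57
[0.1947693  0.43769151 0.07129958] [-0.01898615 -0.1293579   0.06343647]
0.1 -0.0008 -0.0152
0.2 -0.003 -0.0302
0.3 -0.0068 -0.0449
0.4 -0.012 -0.0592
0.5 -0.0186 -0.0729
0.6 -0.0265 -0.0858
0.7 -0.0357 -0.0979
0.8 -0.0461 -0.109
0.9 -0.0575 -0.1191
1.0 -0.0699 -0.1279
1.1 -0.0831 -0.1355
1.2 -0.0969 -0.1417
1.3 -0.1113 -0.1465
1.4 -0.1262 -0.1498
1.5 -0.1412 -0.1516
1.6 -0.1564 -0.1519
1.7 -0.1716 -0.1507
1.8 -0.1865 -0.148
1.9 -0.2011 -0.1438
2.0 -0.2153 -0.1382
```

Still closing (0.57); let it settle and lower 1.5 mm, then start the lift.

```bash
python3 -m pendant '[[[0,0,0],[0,0,0],0.3],[[0,0,0],[0,0,0],0.3],[[0,0,0],[0,0,0],0.3],[[0,0,0],[0,0,0],0.3],[[0,0,0],[-0.0005,-0.0008,-0.0152],0.3],[[0,0,0],[-0.0005,-0.003,-0.0302],0.3],[[0,0,0],[-0.0005,-0.0068,-0.0449],0.3],[[0,0,0],[-0.0005,-0.012,-0.0592],0.3],[[0,0,0],[-0.0005,-0.0186,-0.0729],0.3]]'
python3 - <<'E'
from plant import r
import cv2
s=r.get_state();print(s["contact_force"],s["moment"])
cv2.imwrite("pics/s5.png",cv2.resize(r.snapshot("scene")["image"][100:300,180:380][:,:,::-1],(500,500)))
E
```

```text
clock: 6.95
tool_pos: [0.5665, 0.01, 0.2209]
eef_rot: [0.996, 0.087, -0.004, -0.001]
contact_force: [-1.9, 0.9, -4.7]
opening: 0.492
[-1.94989004  0.92934264 -4.73529827] [-0.08974691  0.3450676  -0.03162296]
```

View pics/s5.png

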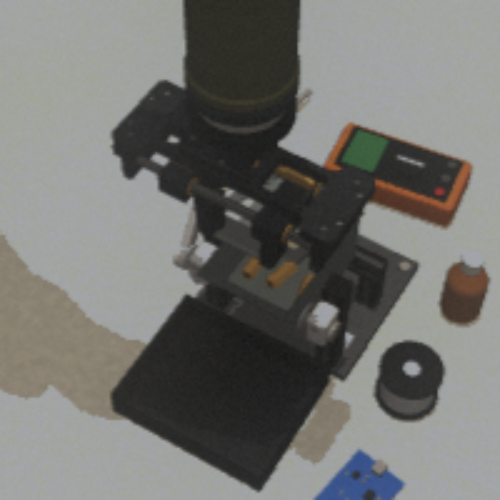

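```bash
python3 -m pendant '[[[0,0,0],[0,-0.0079,-0.0129],0.3],[[0,0,0],[0,-0.0222,-0.0307],0.3],[[0,0,0],[0,-0.0389,-0.0462],0.3],[[0,0,0],[0,-0.0578,-0.0589],0.3],[[0,0,0],[0,-0.0783,-0.0688],0.3],[[0,0,0],[0,-0.1001,-0.0754],0.3],[[0,0,0],[0,-0.1226,-0.0787],0.3],[[0,0,0],[0,-0.1454,-0.0786],0.3],[[0,0,0],[0,-0.1679,-0.0751],0.3],[[0,0,0],[0,-0.1897,-0.0683],0.3]]'
python3 - <<'E'
from plant import r
import cv2
s=r.get_state();print(s["contact_force"],s["moment"],s["q"].round(2))
E
```

```text
clock: 8.0
tool_pos: [0.5339, 0.1998, 0.2918]
eef_rot: [0.996, 0.088, -0.002, -0.003]
contact_force: [-2.9, -0.4, 1.0]
opening: 0.484
[-2.8572361  -0.43482664  1.02567609] [-0.40206824  0.60483887 -0.03704781] [-0.13  0.6  -0.51  1.67  0.33  0.97 -0.59]
```

```bash
python3 -m pendant '[[[0,0,0],[0,-0.01,0.005],0.3],[[0,0,0],[0,-0.01,0.005],0.8],[[0,0,0],[0,-0.01,0.005],0.9],[[0,0,0],[0,-0.01,0.005],0.9],[[0,0,0],[0,-0.005,-0.03],0.9],[[0,0,0],[-0.03,0.03,-0.06],0.9],[[0,0,0],[-0.08,0.05,-0.06],0.9],[[0,0,0],[-0.12,0.05,-0.06],0.9],[[0,0,0],[-0.12,0.05,-0.06],0.9]]'
python3 - <<'E'
from plant import r
import cv2,numpy as np
i=r.snapshot("top")["image"][:,:,::-1];w=r.snapshot("scene")["image"][:,:,::-1]
cv2.imwrite("pics/t6.png",np.hstack([cv2.resize(i[160:310,200:350],(400,400)),cv2.resize(w[100:300,180:380],(400,400))]))
E
```

```text
clock: 8.9
tool_pos: [0.4191, 0.1221, 0.3493]
eef_rot: [0.996, 0.087, -0.006, 0.001]
contact_force: [1.0, 0.1, 0.9]
opening: 0.899
```

View pics/t6.png

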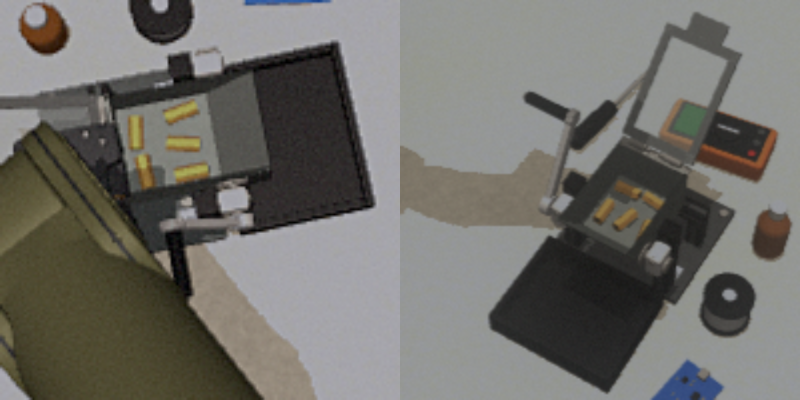

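```bash
python3 - <<'E'
from h import *
A=pose(W((.055,.120,.30),S)[0],S[2],0);delta(*A); print(A[0])
B=pose(W((.055,.120,.184),S)[0],S[2],0);delta(*B,*A)
E
```

```text
turn [-0.004  0.    -1.569] shift [-0.0044  0.0511  0.0505]
[0.43010097 0.0743155  0.3       ]
turn [0. 0. 0.] shift [0.    0.    0.116]
```

```bash
python3 -m pendant '[[[0,0,-0.15],[0,0.051,0.01],0.9],[[0,0,-0.3],[-0.004,0.051,0.05],0.7],[[0,0,-0.45],[-0.004,0.051,0.05],0.5],[[0,0,-0.6],[-0.004,0.051,0.05],0.4],[[0,0,-0.75],[-0.004,0.051,0.05],0.4],[[0,0,-0.9],[-0.004,0.051,0.05],0.4],[[0,0,-1.05],[-0.004,0.051,0.05],0.4],[[0,0,-1.2],[-0.004,0.051,0.05],0.4],[[0,0,-1.35],[-0.004,0.051,0.05],0.4],[[0,0,-1.48],[-0.004,0.051,0.05],0.4]]'
python3 - <<'E'
from h import *
st=r.get_state();print(st["q"].round(2))
A=pose(W((.055,.120,.184),S)[0],S[2],0);delta(*A)
w=r.snapshot("wrist");T=w["T_tool_cam"]
Tw=np.eye(4);Tw[:3,:3]=Ro.from_quat(st["eef_rot"]).as_matrix();Tw[:3,3]=st["tool_pos"]
M=np.linalg.inv(Tw@T)
im=w["image"][:,:,::-1].copy()
for p in W([(.055,.086,.195),(.055,.142,.195)],S):
    c=w["mtx"]@(M@[*p,1])[:3]; c=c[:2]/c[2]; print(c.round()); cv2.circle(im,tuple(int(v) for v in c),4,(0,0,255),1)
cv2.imwrite("pics/w7.png",im)
E
```

```text
clock: 10.0
tool_pos: [0.4327, 0.0759, 0.3]
eef_rot: [0.676, 0.737, 0.001, -0.003]
contact_force: [-0.3, 0.3, 0.6]
opening: 0.398
[ 0.36  0.5  -0.97  2.    0.52  0.91  0.78]
turn [-0.003 -0.005 -0.083] shift [-0.002  -0.0024  0.116 ]
[281. 245.]
[275. 182.]
```

View pics/w7.png

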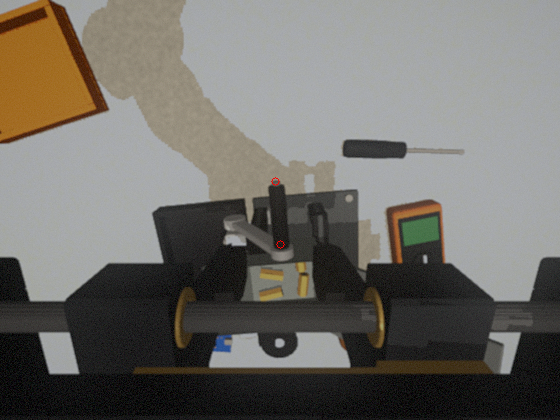

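```bash
python3 -m pendant '[[[0,0,-0.08],[-0.002,0,0.03],0.4],[[0,0,-0.08],[-0.002,0,0.06],0.4],[[0,0,-0.08],[-0.002,0,0.09],0.4],[[0,0,-0.08],[-0.002,0,0.11],0.4],[[0,0,-0.08],[-0.002,0,0.116],0.4],[[0,0,-0.08],[-0.002,0,0.116],0.3],[[0,0,-0.08],[-0.002,0,0.116],0.3]]'
python3 - <<'E'
from h import *
s=r.get_state();print(s["contact_force"]);delta(*pose(W((.055,.120,.184),S)[0],S[2],0))
for p in np.arange(.1,1.93,.1).tolist()+[1.92]:
    a=.525-p; print(round(p,2),round(.110*np.sin(a)-.055-.006,3),round(-(.11*np.cos(a)-.095),3))
E
```

```text
clock: 10.75
tool_pos: [0.4311, 0.0744, 0.1845]
eef_rot: [0.647, 0.762, 0.0, -0.002]
contact_force: [0.3, -0.2, -0.5]
opening: 0.297
[ 0.29617827 -0.15940687 -0.47112946]
turn [-0.003 -0.004 -0.008] shift [ 0.0001 -0.001   0.0005]
0.1 -0.016 -0.005
0.2 -0.026 -0.009
0.3 -0.036 -0.012
0.4 -0.047 -0.014
0.5 -0.058 -0.015
0.6 -0.069 -0.015
0.7 -0.08 -0.013
0.8 -0.091 -0.011
0.9 -0.101 -0.007
1.0 -0.111 -0.003
1.1 -0.121 0.003
1.2 -0.13 0.009
1.3 -0.138 0.016
1.4 -0.145 0.024
1.5 -0.152 0.033
1.6 -0.158 0.043
1.7 -0.162 0.053
1.8 -0.166 0.063
1.9 -0.169 0.074
1.92 -0.169 0.076
```

```bash
python3 -m pendant '[[[0,0,0],[-0.016,0,-0.005],0.3],[[0,0,0],[-0.026,0,-0.009],0.3],[[0,0,0],[-0.036,0,-0.012],0.3],[[0,0,0],[-0.047,0,-0.014],0.3],[[0,0,0],[-0.058,0,-0.015],0.3],[[0,0,0],[-0.069,0,-0.015],0.3],[[0,0,0],[-0.08,0,-0.013],0.3],[[0,0,0],[-0.091,0,-0.011],0.3],[[0,0,0],[-0.101,0,-0.007],0.3],[[0,0,0],[-0.111,0,-0.003],0.3]]'
python3 -c "
from plant import r;print(r.get_state()['q'].round(2))"
```

```text
clock: 11.75
tool_pos: [0.4484, -0.0364, 0.1862]
eef_rot: [0.647, 0.762, -0.0, -0.003]
contact_force: [1.4, 4.6, 0.4]
opening: 0.3
[ 0.49  0.69 -0.82  2.12  0.8   0.69  0.85]
```

```bash
python3 -m pendant '[[[0,0,0],[0,0,0],0],[[0,0,0],[0,0,0],0],[[0,0,0],[0,0,0],0],[[0,0,0],[0,0,0],0],[[0,0,0],[-0.004,0,0.006],0],[[0,0,0],[-0.013,0,0.012],0],[[0,0,0],[-0.021,0,0.019],0],[[0,0,0],[-0.028,0,0.0275],0],[[0,0,0],[-0.035,0,0.036],0]]' 30
```

```text
clock: 12.65
tool_pos: [0.453, -0.0697, 0.1497]
eef_rot: [0.647, 0.763, -0.0, -0.003]
contact_force: [-1.5, 7.8, 1.8]
opening: 0.14
```

```bash
python3 -m pendant '[[[0,0,0],[-0.006,0,0.010],0],[[0,0,0],[-0.0105,0,0.0195],0],[[0,0,0],[-0.014,0,0.030],0],[[0,0,0],[-0.017,0,0.0405],0],[[0,0,0],[-0.017,0,0.044],0],[[0,0,0],[-0.017,0,0.044],0],[[0,0,0],[-0.017,0,0.044],0],[[0,0,0],[-0.017,0,0.044],0],[[0,0,0],[-0.017,0,0.044],0],[[0,0,0],[-0.017,0,0.044],0]]'
python3 - <<'E'
from plant import r
import cv2,numpy as np
print(r.get_state()["contact_force"])
i=r.snapshot("top")["image"][:,:,::-1];w=r.snapshot("scene")["image"][:,:,::-1]
cv2.imwrite("pics/t8.png",np.hstack([cv2.resize(i[160:310,200:350],(400,400)),cv2.resize(w[130:330,150:350],(400,400))]))
E
```

```text
clock: 13.65
tool_pos: [0.4558, -0.0861, 0.1065]
eef_rot: [0.647, 0.763, -0.0, -0.003]
contact_force: [-1.8, 5.0, 1.4]
opening: 0.131
[-1.84224685  5.03347589  1.40184451]
```

View pics/t8.png

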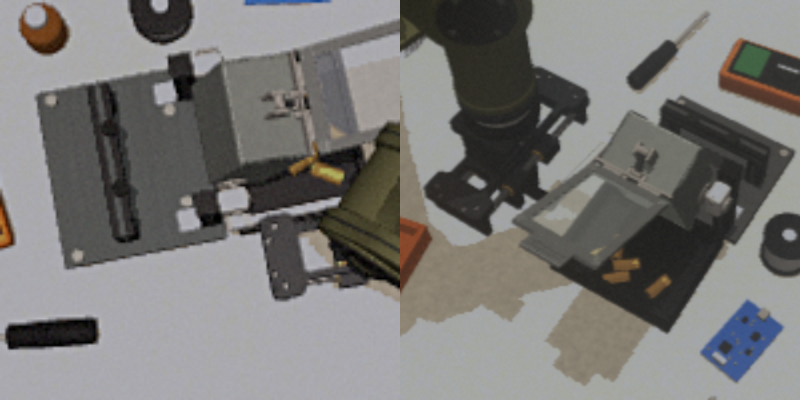

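```bash
python3 -m pendant '[[[0,0,0],[0,0,0.002],0],[[0,0,0],[0,0,0.003],0],[[0,0,0],[0,0,0.003],0],[[0,0,0],[0,0,0.003],0],[[0,0,0],[0,0,0.003],0],[[0,0,0],[0,0,0.003],0],[[0,0,0],[0,0,0.003],0],[[0,0,0],[0,0,0.003],0]]'
python3 -m pendant '[[[0,0,0],[0.001,0,-0.008],0],[[0,0,0],[0.004,0,-0.018],0],[[0,0,0],[0.0115,0,-0.036],0],[[0,0,0],[0.0175,0,-0.0455],0],[[0,0,0],[0.024,0,-0.0545],0],[[0,0,0],[0.031,0,-0.063],0],[[0,0,0],[0.0396,0,-0.07],0],[[0,0,0],[0.0485,0,-0.0765],0],[[0,0,0],[0.0577,0,-0.082],0]]'
```

```text
clock: 14.55
tool_pos: [0.4559, -0.0864, 0.1044]
eef_rot: [0.647, 0.763, -0.001, -0.002]
contact_force: [-3.0, 4.0, 14.6]
opening: 0.135
clock: 15.45
tool_pos: [0.4455, -0.0256, 0.1833]
eef_rot: [0.645, 0.764, 0.002, -0.007]
contact_force: [4.4, 18.0, -40.3]
opening: 0.123
```

```bash
python3 -m pendant '[[[0,0,0],[0,0,0.002],0.15],[[0,0,0],[0,0,0.002],0.3],[[0,0,0],[0,0,0.002],0.3]]' 10
python3 -m pendant '[[[0,0,0],[0.016,0,-0.006],0.3],[[0,0,0],[0.0325,0,-0.0095],0.3],[[0,0,0],[0.049,0,-0.0103],0.3],[[0,0,0],[0.065,0,-0.0086],0.3],[[0,0,0],[0.0813,0,-0.0045],0.3],[[0,0,0],[0.0966,0,0.002],0.35],[[0,0,0],[0.1033,0,0.0047],0.45],[[0,0,0],[0.1033,0,0.0047],0.45]]'
```

```text
clock: 15.75
tool_pos: [0.4467, -0.0313, 0.1834]
eef_rot: [0.647, 0.762, -0.002, -0.002]
contact_force: [-1.3, 2.2, 1.1]
opening: 0.29
clock: 16.55
tool_pos: [0.4302, 0.0725, 0.1794]
eef_rot: [0.646, 0.763, -0.001, -0.002]
contact_force: [-0.5, -1.0, -0.1]
opening: 0.443
```

Now withdraw straight up and toward the robot, then check.

```bash
python3 -m pendant '[[[0,0,0],[0,0,0],0.5],[[0,0,0],[0,0,-0.03],0.5],[[0,0,0],[0,0,-0.08],0.5],[[0,0,0],[0,-0.01,-0.13],0.5],[[0,0,0],[-0.05,-0.05,-0.15],0.5],[[0,0,0],[-0.1,-0.06,-0.15],0.5],[[0,0,0],[-0.15,-0.06,-0.15],0.5],[[0,0,0],[-0.2,-0.06,-0.15],0.5],[[0,0,0],[-0.25,-0.06,-0.15],0.5],[[0,0,0],[-0.3,-0.06,-0.15],0.5]]'
python3 - <<'E'
from plant import r
import cv2,numpy as np
print(r.get_state()["tool_pos"])
i=r.snapshot("top")["image"][:,:,::-1];w=r.snapshot("scene")["image"][:,:,::-1]
cv2.imwrite("pics/t9.png",np.hstack([cv2.resize(i[160:310,220:370],(400,400)),cv2.resize(w[150:350,190:390],(400,400))]))
cv2.imwrite("pics/topf.png",i)
E
```

```text
clock: 17.55
tool_pos: [0.417, -0.2222, 0.3288]
eef_rot: [0.648, 0.762, -0.001, -0.003]
contact_force: [0.5, 0.6, -0.4]
opening: 0.499
[ 0.41704673 -0.22220915  0.32879163]
```

View pics/t9.png

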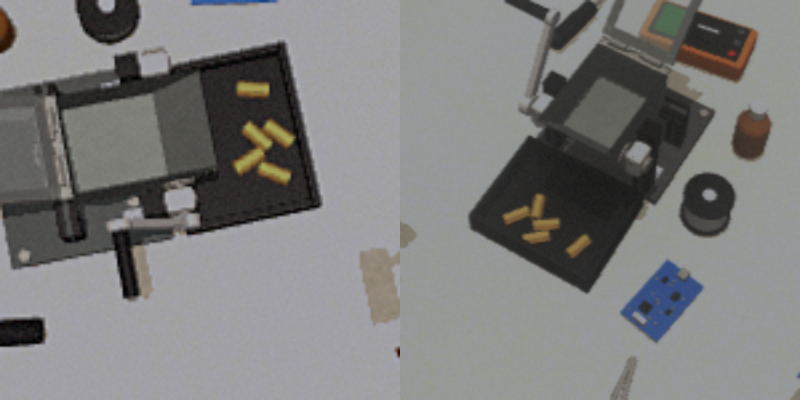

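```bash
python3 -m pendant '[[[0,0,0],[0,0,0],0.5],[[0,0,0],[0,0,0],0.5],[[0,0,0],[0,0,0],0.5],[[0,0,0],[0,0,0],0.5],[[0,0,0],[0,0,0],0.5]]'
python3 -c "
from plant import r;print(r.get_state()['contact_force']);print(r.finish_job())"
```

```text
clock: 18.15
tool_pos: [0.4182, -0.218, 0.3286]
eef_rot: [0.646, 0.763, -0.001, -0.003]
contact_force: [-0.1, -0.2, -0.9]
opening: 0.501
[-0.09340123 -0.15736837 -0.85218602]
the job is handed in; nothing more can be done
None
```

I handed the job in at about 18 s of the 64 s allowed. All five brass spacers are in the black tray; no verdict was reported.

**What I did:** I dragged the tray by its wall to the front of the stand. I then lifted the lid by its tab past the detent, and it stayed fully back. The crank was pushed and then gripped to the forward stop, held there for about 1.5 s, and brought back down.

**Last checks:** In the final top and scene pictures:
- All five spacers lie in the tray, none touching the box.
- The box is empty and its crank is back where it started. The lid is fully open.
- The tray lies flat and has not moved since I placed it.
- The arm is clear, with contact force under 1 N.
- The bystanders visible in those pictures are undisturbed. The tip cleaner was outside the crop I viewed, so I did not check it at the end.

**What disagreed or went wrong:**
- **Tray offset:** the tray sits about 5–8 mm off the stand's middle line. The wrist camera also put the lid tab about 3 mm from where the top camera had it. I corrected for that in the lid grasp and left the tray as it was.
- **Crank force:** the handle slipped in the grip during the return, and the wrist read about 40 N. I loosened the grip and it dropped to about 2 N. That is well under the 120 N wrist limit. The load was on the fingers, not the arm or gripper body, so I do not expect the 40 N rule to apply.

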